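# Free and remove the cover of a sample-tube holder

### The arm

A 6-joint arm with a two-finger parallel gripper is mounted at the origin on the work surface. World frame = base frame: x ahead of the robot, y to its left, z up, the work surface at z = 0. Lengths are in m, angles in rad, forces in N, time in s.
With the tool pointing down it reaches from about 0.35 to 0.875 m from the base axis. Payload 4.2 kg.
Tool frame: the origin (TCP) lies midway between the tips of the shut fingers; the grasp point (between the pads) lies 19 mm behind it (ctrl.hold_point_z is the distance from the TCP to the grasp point, in m); z points along the fingers, y is the line along which they close (so a half turn about z gives the same grasp; the last joint's range is limited). The gripper opens to 85 mm and grips with 20 to 120 N. Pads are 22 mm wide; open, the fingers measure 114 mm over their backs; the gripper's body (76 mm by 85 mm) begins 54 mm behind the grasp point. The pads swing forward as they close: fully open they stand 13 mm farther back than shut.
Start: joints at [1.492, 0.385, 0.008, 0, -1.194, -0.259], TCP at [0.207, 0.59, 0.231] pointing down, gripper open.
Joint ranges: [-3.14, 3.14], [-1.21, 2.06], [-1.07, 1.41], [-3.16, 2.05], [-2.99, -0.16], [-3.1, 3.1]. Speed limits (rad/s): [2.79, 2.79, 3.14, 3.14, 3.14, 3.14].

### API

Orientations are given as a rotation vector (axis times angle).
In Python, from plant import ctrl, cams gives the robot as it stands. The module is installed in compiled form; this text tells all that it offers.
- The arm moves only by the tool carry_out, never from a script. Its argument "targets" is a list of rows, each a list of 6 numbers: the shift along the tool's x, y, z scaled (see below), then the turn, a rotation vector about the tool's x, y, z scaled (see below). A call has 1 to 8 rows; each row shifts and turns the commanded pose from where the row before left it, along the tool's axes as they then stand; what a row does not reach is not made up. The controller multiplies each number of a shift by 0.04 m and each number of a turn by 6 degrees. A row lasts 1/10 s, in which the tool goes at most 50 mm and 8.59 degrees, less where a joint would pass 70% of its speed; a pose out of reach is approached as far as the arm can. A call with a number of a shift or a turn outside -1 to 1 is refused whole. A call with a gripper value outside its range is refused whole. "grip" is the closure, from -1 (fully open) to 1 (shut), set as the call begins (left out, the last holds). The fingers move at their own pace and stop on an object; the grip force is fixed at half the most. Time passes only in rows, so rows that do not move let the fingers close. It gives the time, the measured TCP pose, the force, the opening and the grip force at its end, in the units of the state.
- ctrl.read_state(): the state, without advancing time (a new reading comes with each control period).
- cams.grab_frame(name): name is "scene" or "top"; returns a dict with "pixels" (420x560x3 uint8, red, green, blue), "K" (3x3 intrinsics, pixels), "k1" (the pictures are not rectified: a ray, as slopes to the right and down, at radius r is drawn at 1 + k1 r^2 times it, then the intrinsics apply), "xyz" and "orientation" of the camera in the world. Camera axes: x right, y down, z forward; pixel columns grow to the right and rows downward; lengths in m; the calibration is good to about 2 mm. A picture is of the moment at which its call begins. There is no depth.
- ctrl.job_done(): hands the job in; it is judged then, once.
The state is a dict: "t": time; "qpos": joint angles; "qvel": joint speeds; "joint_torque": joint torques, N m; "position": TCP position; "eef_rot": TCP orientation; "force": force on the tool from outside, world axes, zero at the start; "wrist_torque": the same for the moment, N m; "gripper_width": opening from 0.0 (shut) to 1.0 (fully open); "grasp_force": force on a finger pad.
Only numpy, scipy, OpenCV 4.12 (cv2) and the standard library are available. Lean on these libraries where they do the work, as an engineer would, in place of code of your own. Each camera call takes 0.05 s, during which the arm holds its last target. There are 200 camera calls.

### The job

Take the cover off the tall tube holder so that its tubes can be unloaded, and stand the cover upright in the middle of the square steel tray, lowering it onto the tray before letting go. The cover catches on the holder inside it, so first turn it on the spot by about 60 degrees, either way, and only then lift it straight up: the holder must stay seated in its stand. Leave the short holder with the round knob alone.

Things in the scene. Friction and masses are not known exactly. Their poses are not given: they have to be found in the camera images.
- cover_bar (a point): Centre of the bar on top of the tall cover: 60 mm long (x), 14 thick (y), 32 high (z up). Cover: white cup upside down, 80 mm across, 95 high, 0.18 kg; this point is 16 mm above its flat top, 111 above its rim. Two teeth inside start 2.5 mm under the holder's lugs, so a straight pull takes the holder along; turned 45 to 120 deg from the start, either way, it is free (light friction, no stops).
- rack_mid (a point): Middle of the aluminium tube holder inside the cover, on the same vertical axis, 49 mm above its underside. Lugs along x and -x; four red-capped tubes up to 94 mm above its underside: lift the cover 90 mm or more to clear them. 0.35 kg. Its square foot (84 mm, 14 high) carries the cover's rim and sits with 2 mm play in a fixed grey stand, 104 mm square, 18 high, that stops it turning.
- tray_mid (a point): Centre of the inner floor of the empty square steel tray, 140 mm wide, rim 10 mm high, fixed to the bench; the inner floor is 5 mm above the bench, at this point. Site z is up.
- short_mid (a point): Middle of the short covered holder, 45 mm above its underside: a white drum 80 mm across on a square foot, with a round knob 32 mm across on top, 90 mm high in all, in a grey stand like the other one. Not to be moved.
There are look-alikes about, which are no part of the job. What is shaped like the part that bears cover_bar but orange is not meant.

How it is judged:
By the outcome, as a careful person would: the job done as asked, in the order asked, and still so for the second after the job is handed in, with the robot touching nothing.
It also fails if it takes over 48 s, if anything falls off the work surface, if the arm or the gripper's body presses on something with over 40 N, if the wrist force passes 120 N, or if a joint passes its speed limit or range.

## Working session

There is one attempt and no reset: what is moved stays moved. The work goes in short steps, Python scripts to look and compute and a tool call to move; the robot and the scene stay as the last step left them, time stands still between calls to the robot, and variables do not carry over. Pictures are saved under pics/ and viewed, at most 10 in all, crops included, and the job is handed in when it is done.

Besides the shell and the picture viewer there is one more tool, called after "Call:" as a command line: name --pt "numbers of a row" for each row, then --argument value for the rest. carry_out: Moves the arm, as the interface text tells. Shifts and turns lie within -1 to 1; 1 stands for 0.04 m of shift or 6 degrees of turn. Its arguments: {"type":"object","properties":{"targets":{"type":"array"},"grip":{"type":"number"}},"required":["targets"]}

```bash
mkdir -p pics
cat > h.py <<'E'
import numpy as np, cv2, pickle
from scipy.spatial.transform import Rotation as R
from plant import ctrl, cams
def rot(o):
    o=np.array(o,float)
    if o.shape==(3,3): return o
    return R.from_rotvec(o).as_matrix() if o.size==3 else R.from_quat(o).as_matrix()
def ray(f,u,v):
    K=np.array(f["K"]); d=np.array([f["k1"],0,0,0,0],float)
    p=cv2.undistortPoints(np.array([[[u,v]]],float),K,d)[0,0]
    w=rot(f["orientation"])@np.array([p[0],p[1],1]); return np.array(f["xyz"]),w
def onz(f,u,v,z):
    c,w=ray(f,u,v); return c+w*(z-c[2])/w[2]
def proj(f,P):
    Rm=rot(f["orientation"]); p=(np.atleast_2d(P)-np.array(f["xyz"]))@Rm
    rv=np.zeros(3); return cv2.projectPoints(p,rv,rv,np.array(f["K"]),np.array([f["k1"],0,0,0,0],float))[0][:,0]
def snap(n,tag):
    f=cams.grab_frame(n); pickle.dump(f,open(f"pics/{tag}.pkl","wb")); cv2.imwrite(f"pics/{tag}.png",f["pixels"][:,:,::-1]); return f
def load(tag): return pickle.load(open(f"pics/{tag}.pkl","rb"))
E
python3 - <<'E'
from h import *
for n in("scene","top"):
    f=snap(n,n+"0"); print(n,f["K"],f["k1"],f["xyz"],f["orientation"])
print(ctrl.read_state(), ctrl.hold_point_z)
E
```

```text
scene [[522.33910199   0.         288.04975673]
 [  0.         522.33910199 208.80920083]
 [  0.           0.           1.        ]] -0.1950206030726081 [ 0.91762124 -0.83753315  0.9965862 ] [-2.32515488 -0.55800837  0.24745748]
top [[488.4097848    0.         271.94309726]
 [  0.         488.4097848  206.28847929]
 [  0.           0.           1.        ]] -0.04523224890148157 [ 0.31262585 -0.07598086  1.36028323] [-2.12494495  2.14327483 -0.19818864]
{'t': 0.1, 'qpos': array([ 1.49162181e+00,  3.85489880e-01,  6.75415225e-03, -4.43658033e-04,
       -1.19397778e+00, -2.58602814e-01]), 'qvel': array([ 0.00099985, -0.00152405,  0.00284596,  0.00309782,  0.00127087,
       -0.00090371]), 'joint_torque': array([ 2.75058292e-04, -3.93318486e+01,  1.88929564e+01,  4.19791594e+00,
       -2.60427914e-03,  4.28956795e-06]), 'position': array([0.20692636, 0.58920068, 0.23032024]), 'eef_rot': array([ 3.09493269e+00, -5.27986726e-01, -3.75107120e-04]), 'force': array([ 0.33229291,  0.21439405, -0.00112433]), 'wrist_torque': array([-0.00735414, -0.00251522, -0.00280103]), 'grasp_force': 0.0, 'gripper_width': 1.0009997989470294} 0.0187
```

View pics/scene0.png

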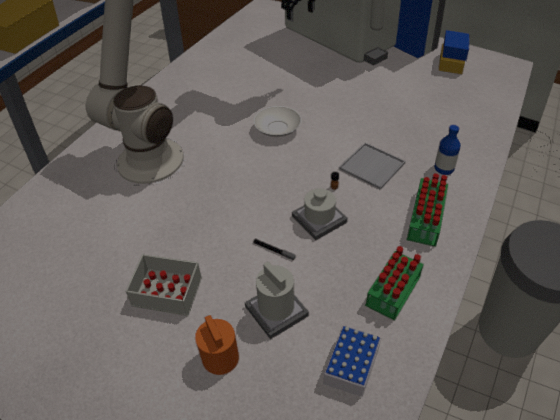

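View pics/top0.png

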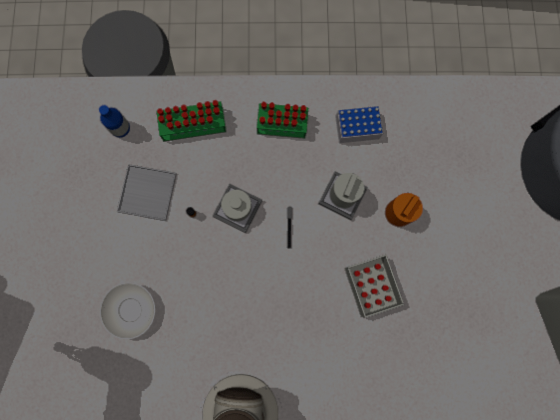

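The scene view shows the white barred cover at (275,290), the orange look-alike at (217,345), the short knobbed holder at (320,207) and the tray at (372,165). In the top view they are at (350,187), (404,210), (237,205) and (148,193). The white cover with the straight bar on a grey stand fits the description: the orange one is excluded and the short one has a round knob. I'll confirm this in one enlarged crop.

Run:
```python
from h import *
s=load("scene0");t=load("top0")
a=cv2.resize(s["pixels"][250:340,230:320],(400,400),interpolation=2)[:, :, ::-1]
b=cv2.resize(t["pixels"][160:230,310:380],(400,400),interpolation=2)[:, :, ::-1]
c=cv2.resize(t["pixels"][155:230,110:185],(200,200),interpolation=2)[:, :, ::-1]
cv2.imwrite("pics/crop1.png",np.hstack([a,b]))
```

```text
(no output)
```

View pics/crop1.png

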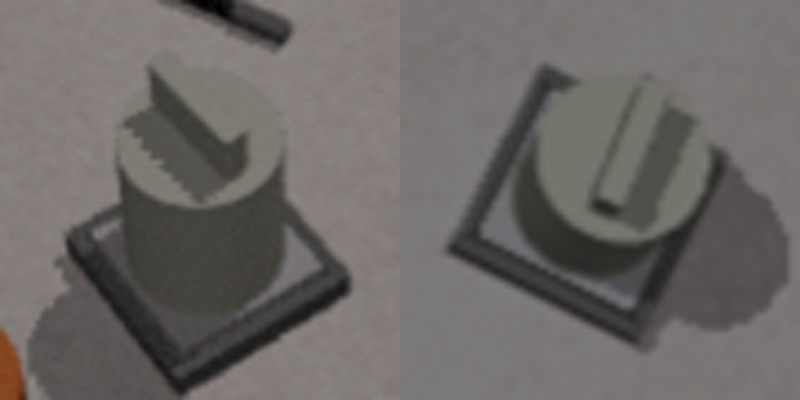

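Confirmed: it is a white cup with a straight bar, on a grey stand with a light foot. In the top view the bar's top face is centred at about (350.2,184.3), and in the scene view at about (274.6,271.7).

Run:
```python
from h import *
s=load("scene0");t=load("top0")
def tri(ps,pt):
    A=np.zeros((3,3));b=np.zeros(3)
    for f,p in((s,ps),(t,pt)):
        c,w=ray(f,*p);w/=np.linalg.norm(w);M=np.eye(3)-np.outer(w,w);A+=M;b+=M@c
    return np.linalg.solve(A,b)
P=tri((274.6,271.7),(350.2,184.3));print("bar top",P)
T=lambda x,y:(310+(x-400+.5)/5.714-.5,160+(y+.5)/5.714-.5)
S=lambda x,y:(230+(x+.5)/4.444-.5,250+(y+.5)/4.444-.5)
a=onz(t,*T(610,203),P[2]);b=onz(t,*T(654,80),P[2]);d=b-a
print("bar ends",a,b,np.linalg.norm(d),np.degrees(np.arctan2(d[1],d[0])))
a=onz(s,*S(162,60),P[2]);b=onz(s,*S(239,136),P[2]);d=b-a
print("bar ends scene",a,b,np.linalg.norm(d),np.degrees(np.arctan2(d[1],d[0])))
q=[onz(t,*T(x,y),.018)[:2] for x,y in((545,65),(727,155),(640,330),(448,238))];print("stand",np.mean(q,0),np.round(q,3).tolist())
for f,roi,n in((t,(105,155,85,75),"t"),(s,(330,138,85,55),"s")):
    x,y,w,h=roi;g=cv2.cvtColor(f["pixels"],cv2.COLOR_RGB2HSV)[y:y+h,x:x+w]
    np.set_printoptions(linewidth=250)
    print(n,g[::9,::6,0].tolist()[:0]); print(f["pixels"][y+h//2,x:x+w:3].tolist())
for f,c in((t,((125,167),(177,174),(169,219),(118,212))),(s,((370,145),(405,163),(376,185),(340,166)))):
    q=[onz(f,*p,.009)[:2] for p in c];print("tray",np.mean(q,0),np.round(q,3).tolist())
v=np.hstack([cv2.resize(t["pixels"][155:230,105:195],(400,333),interpolation=2),cv2.resize(s["pixels"][130:205,330:420],(400,333),interpolation=2)])
cv2.imwrite("pics/crop2.png",v[:,:,::-1])
```

```text
bar top [ 0.58465357 -0.28878472  0.14439758]
bar ends [ 0.55546975 -0.27862354  0.14439758] [ 0.6116573  -0.30052507  0.14439758] 0.060305203170975 -21.29550311606844
bar ends scene [ 0.55943553 -0.27640783  0.14439758] [ 0.61157653 -0.29878864  0.14439758] 0.05674138148695623 -23.230766217391324
stand [ 0.58411062 -0.28999826] [[0.651, -0.27], [0.604, -0.359], [0.517, -0.312], [0.564, -0.219]]
t []
[[121, 117, 116], [123, 121, 120], [122, 121, 119], [122, 121, 121], [122, 120, 118], [122, 120, 118], [61, 61, 62], [102, 102, 102], [105, 104, 105], [104, 103, 104], [105, 104, 105], [104, 103, 105], [103, 103, 104], [105, 103, 105], [105, 104, 105], [105, 104, 105], [104, 103, 104], [102, 101, 103], [103, 102, 103], [105, 103, 104], [104, 102, 103], [103, 102, 103], [79, 77, 78], [121, 119, 118], [122, 121, 119], [122, 120, 119], [122, 120, 118], [122, 121, 121], [122, 122, 120]]
s []
[[132, 126, 124], [137, 130, 128], [134, 128, 127], [131, 124, 123], [82, 80, 81], [106, 103, 103], [105, 103, 105], [108, 106, 106], [106, 103, 106], [106, 103, 104], [108, 104, 105], [108, 105, 105], [106, 105, 104], [109, 106, 107], [108, 106, 106], [107, 105, 105], [108, 105, 106], [109, 108, 107], [109, 105, 107], [104, 102, 104], [107, 105, 105], [107, 104, 104], [107, 105, 105], [98, 95, 96], [75, 73, 71], [129, 122, 121], [130, 124, 121], [129, 122, 121], [127, 121, 119]]
tray [0.59348765 0.26165998] [[0.669, 0.328], [0.647, 0.179], [0.518, 0.198], [0.539, 0.342]]
tray [0.60301252 0.26059994] [[0.564, 0.339], [0.684, 0.308], [0.641, 0.184], [0.522, 0.212]]
```

View pics/crop2.png

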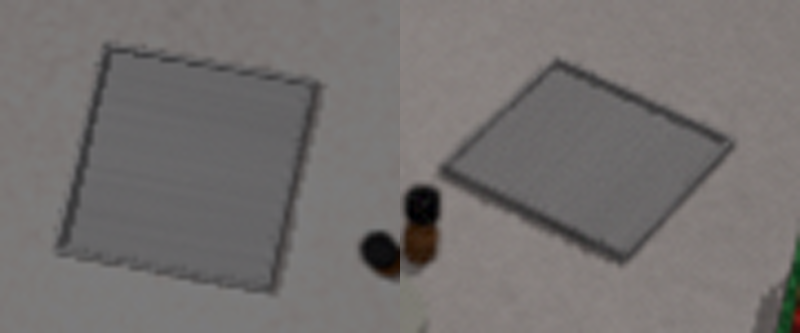

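The crop shows the tray corners in the top half at crop pixels (108,46), (320,84), (275,292), (60,250), and in the scene half at (158,62), (334,145), (225,262), (42,172) relative to that half. The tray is empty. Now I'll move toward the cover, staying high.

Call:
carry_out --pt "0.67 0.73 0 0 0 0" --pt "0.67 0.73 0 0 0 0" --pt "0.67 0.73 0 0 0 0" --pt "0.67 0.73 0 0 0 0" --pt "0.67 0.73 0 0 0 0" --pt "0.67 0.73 0 0 0 0" --pt "0.67 0.73 0 0 0 0" --pt "0.67 0.73 0 0 0 0" --grip -1

```text
t: 0.9
position: [0.3321, 0.2964, 0.2311]
eef_rot: [3.097, -0.527, -0.0]
force: [0.2, -0.5, -1.1]
gripper_width: 0.997
grasp_force: 0.0
```

Call:
carry_out --pt "0.67 0.73 0 0 0 0" --pt "0.67 0.73 0 0 0 0" --pt "0.67 0.73 0 0 0 0" --pt "0.67 0.73 0 0 0 0" --pt "0.67 0.73 0 0 0 0" --pt "0.67 0.73 0 0 0 0" --pt "0.67 0.73 0 0 0 0" --pt "0.67 0.73 0 0 0 0"

```text
t: 1.7
position: [0.4569, 0.0051, 0.2312]
eef_rot: [-3.097, 0.528, 0.0]
force: [1.4, 0.9, -0.3]
gripper_width: 1.001
grasp_force: 0.0
```

Call:
carry_out --pt "0.67 0.73 0 0 0 0" --pt "0.67 0.73 0 0 0 0" --pt "0.67 0.73 0 0 0 0" --pt "0.67 0.73 0 0 0 0" --pt "0.67 0.73 0 0 0 0" --pt "0.67 0.73 0 0 0 0" --pt "0.6 0.6 0 0 0 0" --pt "0 0 0 0 0 0"

```text
t: 2.5
position: [0.5659, -0.2456, 0.2296]
eef_rot: [3.095, -0.534, -0.003]
force: [-1.1, 0.5, 0.2]
gripper_width: 0.998
grasp_force: 0.0
```

Run:
```python
from h import *
from scipy.optimize import least_squares
s=load("scene0");t=load("top0")
q=lambda x0,y0,x,y:(x0+(x+.5)/4.444-.5,y0+(y+.5)/4.444-.5)
ct=np.array([q(105,155,*p) for p in((60,250),(275,292),(320,84),(108,46))])
cs=np.array([q(330,130,*p) for p in((42,172),(225,262),(334,145),(158,62))])
for f,c in((t,ct),(s,cs)): print([np.round(onz(f,*p,.01)[:2],3).tolist() for p in c], np.mean([onz(f,*p,.01)[:2] for p in c],0))
st=ctrl.read_state()
Rm=rot(st["eef_rot"]);print(st["t"],st["qpos"].round(3),st["position"],np.degrees(np.arctan2(Rm[1,0],Rm[0,0])),Rm[:,2],st["force"])
```

```text
[[0.542, 0.342], [0.514, 0.205], [0.649, 0.18], [0.675, 0.317]] [0.59499624 0.26063372]
[[0.524, 0.2], [0.657, 0.175], [0.683, 0.31], [0.549, 0.337]] [0.60330732 0.25557734]
2.5 [-0.147  0.373 -0.015  0.    -1.185  1.376] [ 0.56587307 -0.24557783  0.22955268] -19.592650936664715 [-1.73403629e-03 -1.52493447e-04 -9.99998485e-01] [-1.11587704  0.5317017   0.17982585]
```

Call:
carry_out --pt "0.27 0.28 0.5 0 0 0.2" --pt "0.27 0.28 0.5 0 0 0.2" --pt "0.27 0.28 0.5 0 0 0" --pt "0 0 0 0 0 0" --pt "0 0 0 0 0 0"

```text
t: 3.0
position: [0.5833, -0.2848, 0.1709]
eef_rot: [3.085, -0.593, -0.003]
force: [0.0, -0.4, 0.3]
gripper_width: 0.999
grasp_force: 0.0
```

Run:
```python
from h import *
s=snap("scene","s1");t=snap("top","t1")
st=ctrl.read_state()
Rm=rot(st["eef_rot"]);p=st["position"];print(st["t"],p,np.degrees(np.arctan2(Rm[1,0],Rm[0,0])),Rm[:,2],st["force"])
# predicted TCP, tool axis points, pads
print("tcp scene,top",proj(s,p),proj(t,p))
im=[]
for f,n in((s,(205,200)),(t,(300,120))):
    a=f["pixels"][n[1]:n[1]+130,n[0]:n[0]+130,::-1]
    im.append(cv2.resize(a,(400,400),interpolation=2))
cv2.imwrite("pics/crop3.png",np.hstack(im))
```

```text
3.1 [ 0.58407212 -0.28468926  0.17262088] -21.703144956330554 [ 1.66537137e-03 -6.00591882e-04 -9.99998433e-01] [0.04054545 0.67819541 0.55157568]
tcp scene,top [[274.15264831 261.74540194]] [[350.13355205 181.64843678]]
```

View pics/crop3.png

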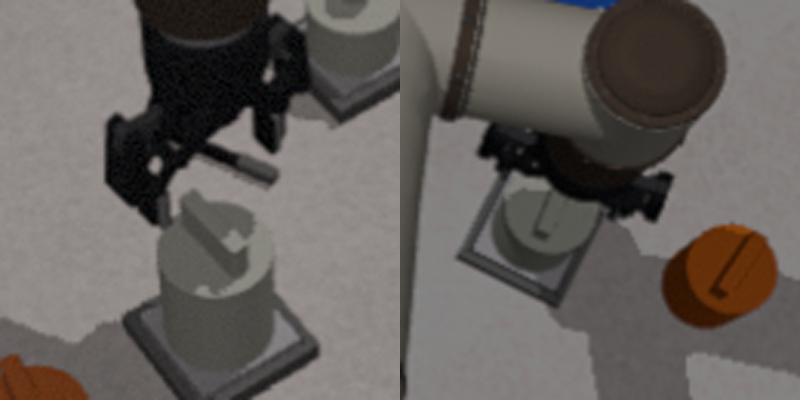

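The crop shows the open fingers straddling the bar from above, with the tips at about (155,220) and (270,148) in the scene half. The bar lies between them and both sides have room. Next: descend and partly close.

Call:
carry_out --pt "0.05 0.1 0.5 0 0 0" --pt "0 0 0.5 0 0 0" --pt "0 0 0.3 0 0 0" --pt "0 0 0.1 0 0 0" --pt "0 0 0 0 0 0" --pt "0 0 0 0 0 0"

```text
t: 3.7
position: [0.5848, -0.2898, 0.1165]
eef_rot: [3.085, -0.592, 0.003]
force: [0.5, 0.3, 0.1]
gripper_width: 1.0
grasp_force: 0.0
```

Call:
carry_out --pt "0 0 0 0 0 0" --pt "0 0 0 0 0 0" --grip 0.4

```text
t: 3.9
position: [0.5845, -0.2898, 0.1162]
eef_rot: [3.085, -0.593, 0.002]
force: [0.3, -0.6, -0.3]
gripper_width: 0.691
grasp_force: 0.0
```

Run:
```python
from h import *
s=snap("scene","s2")
st=ctrl.read_state()
p=st["position"];print(st["t"],p,st["force"],st["gripper_width"],st["grasp_force"])
a=cv2.resize(s["pixels"][235:315,235:315,::-1],(600,600),interpolation=2)
# overlay predicted bar-top outline if centred on tcp xy
Rm=rot(st["eef_rot"]);c=np.array([p[0],p[1],.144]);x=Rm[:,0];y=Rm[:,1]
q=proj(s,[c+i*.03*x+j*.007*y for i,j in((1,1),(1,-1),(-1,-1),(-1,1))]);q=(q-235+.5)*7.5
cv2.polylines(a,[q.astype(np.int32)],True,(0,0,255),1)
cv2.imwrite("pics/crop4.png",a)
```

```text
3.95 [ 0.58435373 -0.28979034  0.11596078] [-0.25268545 -0.0115862  -0.12134341] 0.6005247221808985 0.0
```

View pics/crop4.png

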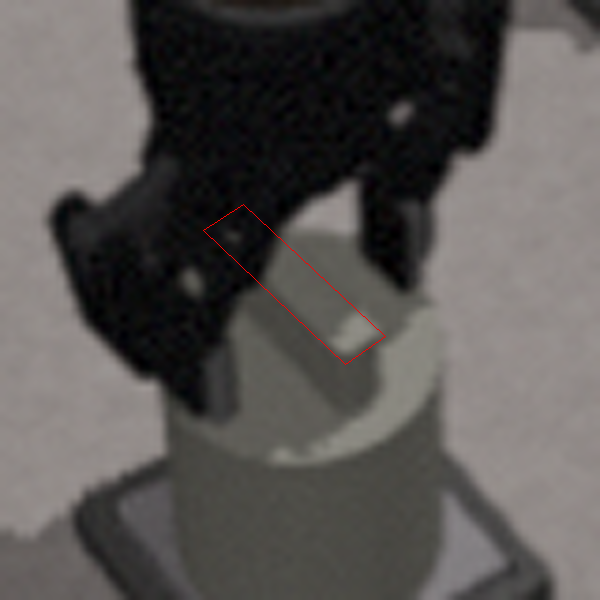

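The predicted bar outline (red), if centred on the tool, covers the seen bar to within about 1–2 px. Both fingertips clear it, so I'll close.

Call:
carry_out --pt "0 0 0 0 0 0" --pt "0 0 0 0 0 0" --pt "0 0 0 0 0 0" --pt "0 0 0 0 0 0" --pt "0 0 0 0 0 0" --pt "0 0 0 0 0 0" --grip 1

```text
t: 4.55
position: [0.5857, -0.2901, 0.1176]
eef_rot: [3.084, -0.591, 0.007]
force: [1.0, 1.3, 5.3]
gripper_width: 0.157
grasp_force: 63.5
```

Run:
```python
from h import *
st=ctrl.read_state();Rm=rot(st["eef_rot"])
print({k:np.round(v,4) for k,v in st.items()},"tool-frame F",Rm.T@st["force"])
```

```text
{'t': np.float64(4.55), 'qpos': array([-2.1260e-01,  5.2260e-01, -6.8300e-02,  1.0000e-03, -9.7540e-01,
        1.4039e+00]), 'qvel': array([ 0.0017,  0.0008, -0.0015, -0.0007, -0.0003,  0.0003]), 'joint_torque': array([-6.01000e-01, -4.03050e+01,  1.48674e+01,  3.25600e+00,
        9.00000e-03,  1.37000e-02]), 'position': array([ 0.5857, -0.2901,  0.1176]), 'eef_rot': array([ 3.0845, -0.5914,  0.0071]), 'force': array([0.9875, 1.2857, 5.2915]), 'wrist_torque': array([ 0.289 , -0.0617, -0.007 ]), 'grasp_force': np.float64(63.5465), 'gripper_width': np.float64(0.1571)} tool-frame F [ 0.46631915 -1.5594205  -5.28948746]
```

The bar is gripped: opening 13 mm, 63 N, small side forces. Now I'll turn 60° on the spot, in the direction that keeps joint 6 mid-range.

Call:
carry_out --pt "0 0 0 0 0 0.3" --pt "0 0 0 0 0 0.5" --pt "0 0 0 0 0 0.5" --pt "0 0 0 0 0 0.5" --pt "0 0 0 0 0 0.5" --pt "0 0 0 0 0 0"

```text
t: 5.15
position: [0.5855, -0.2905, 0.1176]
eef_rot: [2.991, -0.959, 0.007]
force: [-0.1, -0.8, 5.6]
gripper_width: 0.155
grasp_force: 63.9
```

Call:
carry_out --pt "0 0 0 0 0 0.5" --pt "0 0 0 0 0 0.5" --pt "0 0 0 0 0 0.5" --pt "0 0 0 0 0 0.5" --pt "0 0 0 0 0 0.5" --pt "0 0 0 0 0 0.5" --pt "0 0 0 0 0 0.5" --pt "0 0 0 0 0 0.5"

```text
t: 5.95
position: [0.5855, -0.2907, 0.1176]
eef_rot: [2.726, -1.561, 0.007]
force: [0.3, -0.4, 5.7]
gripper_width: 0.157
grasp_force: 63.2
```

Call:
carry_out --pt "0 0 0 0 0 0.5" --pt "0 0 0 0 0 0.5" --pt "0 0 0 0 0 0.5" --pt "0 0 0 0 0 0.5" --pt "0 0 0 0 0 0.5" --pt "0 0 0 0 0 0.5" --pt "0 0 0 0 0 0.7" --pt "0 0 0 0 0 0"

```text
t: 6.75
position: [0.5853, -0.2908, 0.1176]
eef_rot: [-2.375, 2.056, -0.007]
force: [0.3, -2.4, 5.5]
gripper_width: 0.155
grasp_force: 63.2
```

Run:
```python
from h import *
s=snap("scene","s3")
st=ctrl.read_state();Rm=rot(st["eef_rot"])
print(np.degrees(np.arctan2(Rm[1,0],Rm[0,0])),Rm[:,2],st["qpos"],st["force"],st["wrist_torque"])
cv2.imwrite("pics/crop5.png",cv2.resize(s["pixels"][235:340,225:330,::-1],(500,500),interpolation=2))
```

```text
-81.72681155164592 [ 0.00324453 -0.00265649 -0.99999121] [-0.21321497  0.52277297 -0.06845028  0.00230602 -0.97584112  0.35632483] [ 0.19930642 -0.22820624  6.3905863 ] [-0.46854911  0.24640556 -0.0913452 ]
```

View pics/crop5.png

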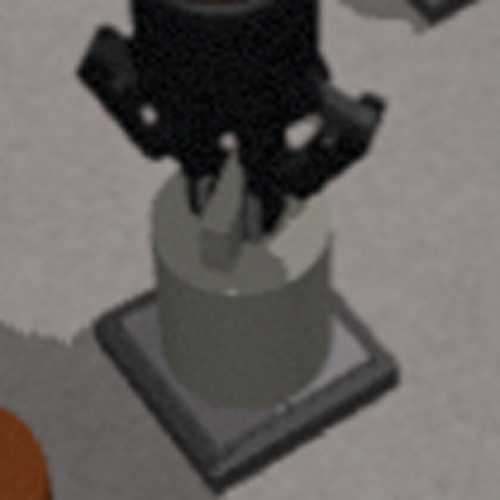

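The bar now points toward the camera at about (225,210) in the crop, so the cover turned about 60° with the fingers while the stand and foot kept their place. Next is a slow lift with a force check: about −1.8 N is the cover alone, about −5.2 N means the holder is coming too.

Call:
carry_out --pt "0 0 -0.1 0 0 0" --pt "0 0 -0.1 0 0 0" --pt "0 0 -0.1 0 0 0" --pt "0 0 0 0 0 0"

```text
t: 7.2
position: [0.5842, -0.2897, 0.1276]
eef_rot: [-2.375, 2.056, -0.001]
force: [0.1, 0.4, -2.3]
gripper_width: 0.153
grasp_force: 62.0
```

Only the cover's weight shows, so I'll keep lifting straight up.

Call:
carry_out --pt "0 0 -0.3 0 0 0" --pt "0 0 -0.4 0 0 0" --pt "0 0 -0.4 0 0 0" --pt "0 0 -0.5 0 0 0" --pt "0 0 -0.5 0 0 0" --pt "0 0 -0.5 0 0 0" --pt "0 0 -0.5 0 0 0" --pt "0 0 0 0 0 0"

```text
t: 8.0
position: [0.5856, -0.2904, 0.2556]
eef_rot: [-2.374, 2.054, -0.011]
force: [0.8, 0.5, -1.1]
gripper_width: 0.151
grasp_force: 62.0
```

Run:
```python
from h import *
s=snap("scene","s4")
st=ctrl.read_state();Rm=rot(st["eef_rot"]);p=st["position"]
print(p,st["force"],"tool dxyz to tray:",Rm.T@(np.array([.599,.258,p[2]])-p))
cv2.imwrite("pics/crop6.png",cv2.resize(s["pixels"][190:340,210:360,::-1],(500,500),interpolation=2))
```

```text
[ 0.5846681  -0.2898115   0.25320367] [-0.38271063  0.46098065 -3.0439055 ] tool dxyz to tray: [-5.40090730e-01 -9.27615993e-02 -3.70828858e-04]
```

View pics/crop6.png

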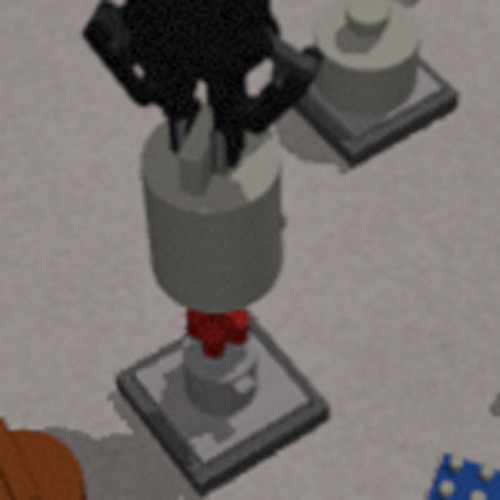

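The cover is clear, the holder with its red caps at (215,330) in the crop stayed seated in its stand, and the force is cover weight only. Now I'll carry it to the tray.

Call:
carry_out --pt "-0.3 -0.05 0 0 0 0" --pt "-0.5 -0.09 0 0 0 0" --pt "-0.7 -0.12 0 0 0 0" --pt "-0.7 -0.12 0 0 0 0" --pt "-0.7 -0.12 0 0 0 0" --pt "-0.7 -0.12 0 0 0 0" --pt "-0.7 -0.12 0 0 0 0" --pt "-0.7 -0.12 0 0 0 0"

```text
t: 8.85
position: [0.5882, -0.0849, 0.2496]
eef_rot: [2.374, -2.054, -0.004]
force: [1.0, -0.7, -1.9]
gripper_width: 0.147
grasp_force: 62.0
```

Call:
carry_out --pt "-0.7 -0.12 0 0 0 0" --pt "-0.7 -0.12 0 0 0 0" --pt "-0.7 -0.12 0 0 0 0" --pt "-0.7 -0.12 0 0 0 0" --pt "-0.7 -0.12 0 0 0 0" --pt "-0.7 -0.12 0 0 0 0" --pt "-0.7 -0.12 0 0 0 0" --pt "-0.7 -0.12 0 0 0 0"

```text
t: 9.65
position: [0.5939, 0.142, 0.2496]
eef_rot: [2.374, -2.054, -0.003]
force: [0.7, 0.2, -3.2]
gripper_width: 0.155
grasp_force: 62.0
```

Call:
carry_out --pt "-0.7 -0.12 0 0 0 0" --pt "-0.7 -0.12 0 0 0 0" --pt "-0.5 -0.1 0 0 0 0" --pt "-0.3 -0.06 0 0 0 0" --pt "-0.1 -0.02 0 0 0 0" --pt "0 0 0 0 0 0" --pt "0 0 0 0 0 0"

```text
t: 10.35
position: [0.5987, 0.2329, 0.2513]
eef_rot: [2.374, -2.057, -0.0]
force: [0.0, -1.1, -2.3]
gripper_width: 0.158
grasp_force: 61.9
```

Run:
```python
from h import *
st=ctrl.read_state();Rm=rot(st["eef_rot"]);p=st["position"]
print(st["t"],p,Rm[:,2],st["qpos"],st["force"],"tool dxyz:",Rm.T@(np.array([.599,.258,p[2]])-p))
```

```text
10.35 [0.59867785 0.2328962  0.25127121] [-4.17227916e-04 -3.72687286e-04 -9.99999844e-01] [ 6.22432680e-01  4.02925858e-01  8.63813776e-02  6.26466831e-05
 -1.25480811e+00 -4.79454017e-01] [ 0.00386111 -1.09381561 -2.25838584] tool dxyz: [-2.48016563e-02 -3.89643692e-03 -9.49027743e-06]
```

Call:
carry_out --pt "-0.3 -0.05 0.2 0 0 0" --pt "-0.3 -0.05 0.5 0 0 0" --pt "0 0 0.6 0 0 0" --pt "0 0 0.6 0 0 0" --pt "0 0 0.6 0 0 0" --pt "0 0 0.4 0 0 0" --pt "0 0 0.2 0 0 0" --pt "0 0 0 0 0 0"

```text
t: 11.15
position: [0.5987, 0.2576, 0.1259]
eef_rot: [2.373, -2.055, -0.001]
force: [-0.0, -0.1, -3.0]
gripper_width: 0.158
grasp_force: 61.8
```

Run:
```python
from h import *
s=snap("scene","s5");t=snap("top","t5")
st=ctrl.read_state();p=st["position"];print(st["t"],p,st["force"])
im=[]
for f,n in((s,(320,100)),(t,(95,145))):
    a=cv2.resize(f["pixels"][n[1]:n[1]+100,n[0]:n[0]+100,::-1],(400,400),interpolation=2)
    im.append(a)
cv2.imwrite("pics/crop7.png",np.hstack(im))
```

```text
11.25 [0.59992294 0.25834578 0.12812927] [-0.03120705 -0.86791755 -1.79434942]
```

View pics/crop7.png

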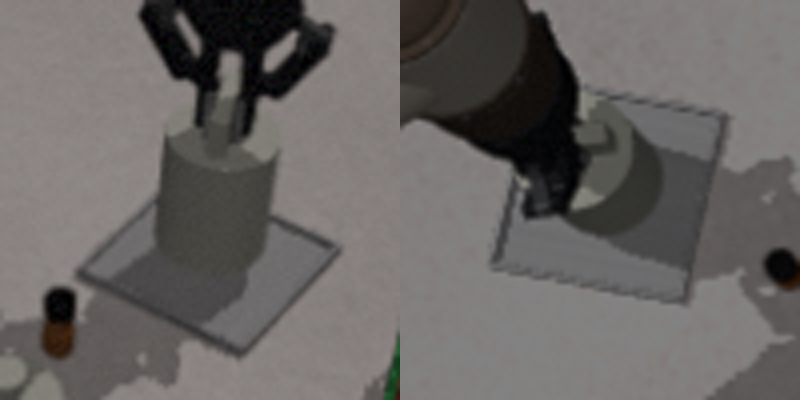

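The cover hangs over the tray. Its rim ellipse, projected down to the floor, lands at about (211,266) in the crop against the tray centre at (210,263), so it is centred within a few mm. Now I'll lower it in small steps and watch the force.

Call:
carry_out --pt "0 0 0.2 0 0 0" --pt "0 0 0.15 0 0 0" --pt "0 0 0.05 0 0 0" --pt "0 0 0 0 0 0"

```text
t: 11.65
position: [0.599, 0.258, 0.1108]
eef_rot: [2.375, -2.055, -0.0]
force: [0.7, 0.0, -2.4]
gripper_width: 0.154
grasp_force: 61.9
```

Call:
carry_out --pt "0 0 0.03 0 0 0" --pt "0 0 0.03 0 0 0" --pt "0 0 0 0 0 0"

```text
t: 11.95
position: [0.5992, 0.2581, 0.1088]
eef_rot: [2.375, -2.056, -0.0]
force: [0.2, -0.7, -2.2]
gripper_width: 0.153
grasp_force: 61.9
```

Call:
carry_out --pt "0 0 0.04 0 0 0" --pt "0 0 0 0 0 0"

```text
t: 12.15
position: [0.5991, 0.2581, 0.1071]
eef_rot: [2.375, -2.056, -0.0]
force: [0.8, 0.0, -2.5]
gripper_width: 0.151
grasp_force: 61.9
```

Call:
carry_out --pt "0 0 0.03 0 0 0" --pt "0 0 0 0 0 0"

```text
t: 12.35
position: [0.5992, 0.2581, 0.1059]
eef_rot: [2.375, -2.056, -0.0]
force: [-0.2, 0.7, -2.5]
gripper_width: 0.157
grasp_force: 61.9
```

Call:
carry_out --pt "0 0 0.03 0 0 0" --pt "0 0 0 0 0 0"

```text
t: 12.55
position: [0.5992, 0.2581, 0.1047]
eef_rot: [2.375, -2.056, -0.0]
force: [-0.2, 0.6, -2.5]
gripper_width: 0.153
grasp_force: 61.9
```

Call:
carry_out --pt "0 0 0.03 0 0 0" --pt "0 0 0 0 0 0"

```text
t: 12.75
position: [0.5992, 0.2581, 0.1035]
eef_rot: [2.375, -2.056, -0.0]
force: [-0.2, 0.8, -2.0]
gripper_width: 0.154
grasp_force: 61.9
```

Call:
carry_out --pt "0 0 0.03 0 0 0" --pt "0 0 0 0 0 0"

```text
t: 12.95
position: [0.5992, 0.2581, 0.1023]
eef_rot: [2.375, -2.056, -0.0]
force: [-0.1, -0.2, -3.2]
gripper_width: 0.151
grasp_force: 61.9
```

Call:
carry_out --pt "0 0 0.02 0 0 0" --pt "0 0 0 0 0 0"

```text
t: 13.15
position: [0.5992, 0.2581, 0.1016]
eef_rot: [2.375, -2.056, -0.0]
force: [0.1, 0.1, -2.3]
gripper_width: 0.156
grasp_force: 61.9
```

Call:
carry_out --pt "0 0 0.02 0 0 0" --pt "0 0 0 0 0 0"

```text
t: 13.35
position: [0.5992, 0.2581, 0.1008]
eef_rot: [2.375, -2.056, -0.0]
force: [-0.0, -0.8, -2.0]
gripper_width: 0.158
grasp_force: 61.9
```

Call:
carry_out --pt "0 0 0.02 0 0 0" --pt "0 0 0 0 0 0"

```text
t: 13.55
position: [0.5992, 0.2581, 0.1]
eef_rot: [2.375, -2.056, -0.0]
force: [0.2, -0.4, -2.8]
gripper_width: 0.157
grasp_force: 61.9
```

Call:
carry_out --pt "0 0 0.02 0 0 0" --pt "0 0 0 0 0 0"

```text
t: 13.75
position: [0.5994, 0.2582, 0.0997]
eef_rot: [-2.375, 2.056, -0.0]
force: [-1.4, 0.2, 1.2]
gripper_width: 0.147
grasp_force: 62.2
```

Contact: the force swung from −2.5 to +1.2 N. One tiny settling step, then release slowly and back straight up.

Call:
carry_out --pt "0 0 0.01 0 0 0" --pt "0 0 0 0 0 0" --pt "0 0 0 0 0 0"

```text
t: 14.05
position: [0.5994, 0.2582, 0.0997]
eef_rot: [-2.375, 2.055, -0.001]
force: [-1.5, 0.9, 3.5]
gripper_width: 0.156
grasp_force: 62.8
```

Call:
carry_out --pt "0 0 0 0 0 0" --pt "0 0 0 0 0 0" --pt "0 0 0 0 0 0" --pt "0 0 0 0 0 0" --pt "0 0 0 0 0 0" --grip 0

```text
t: 14.55
position: [0.5993, 0.2581, 0.0988]
eef_rot: [2.375, -2.056, -0.0]
force: [0.3, -0.9, -0.4]
gripper_width: 0.502
grasp_force: 0.0
```

Call:
carry_out --pt "0 0 -0.1 0 0 0" --pt "0 0 -0.3 0 0 0" --pt "0 0 -0.5 0 0 0" --pt "0 0 -0.7 0 0 0" --pt "0 0 -0.7 0 0 0" --pt "0 0 -0.7 0 0 0" --pt "0 0 -0.5 0 0 0" --pt "0 0 0 0 0 0"

```text
t: 15.35
position: [0.601, 0.2589, 0.2443]
eef_rot: [-2.369, 2.05, -0.005]
force: [-0.3, -0.7, 0.4]
gripper_width: 0.505
grasp_force: 0.0
```

Run:
```python
from h import *
s=snap("scene","s6")
st=ctrl.read_state();print(st["t"],st["position"],st["force"],st["gripper_width"])
cv2.imwrite("pics/crop8.png",cv2.resize(s["pixels"][90:340,220:440,::-1],(528,600),interpolation=2))
```

```text
15.4 [0.59989952 0.2585739  0.24167663] [ 0.13042078 -0.417735   -0.17079891] 0.5014566655899073
```

View pics/crop8.png

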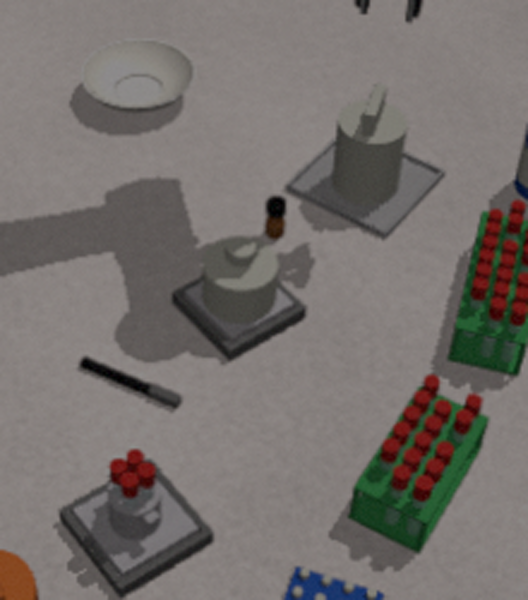

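The cover stands upright in the middle of the tray at (368,150). The holder with its four red caps is seated in its stand at (135,500), the short holder is untouched at (240,285), and the gripper is clear. Handing in.

```bash
python3 -c "
from plant import ctrl; print(ctrl.job_done())"
```

```text
the job is handed in; nothing more can be done
None
```

The cover was turned about 60° and lifted off, and it now stands upright in the middle of the steel tray; the tall holder stayed seated, the short holder was not touched, and the job was handed in at about 15.4 s.

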